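Lay out the rail shelf

ROBOT

A 7-joint arm with a two-finger parallel gripper is mounted at the origin on the work surface. World frame = base frame: x ahead of the robot, y to its left, z up, the work surface at z = 0. Lengths are in m, angles in rad, forces in N, time in s.
With the tool pointing down it reaches from about 0.425 to 0.925 m from the base axis. Payload 6.8 kg.
Tool frame: the origin (TCP) lies on the mounting face of the last link; the fingertips stand 173 mm ahead of it and the grasp point (between the pads) lies 155 mm ahead of it; z points along the fingers, y is the line along which they close (so a half turn about z gives the same grasp; the last joint's range is limited). The gripper opens to 85 mm and grips with 20 to 120 N. Pads are 22 mm wide; open, the fingers measure 114 mm over their backs; the gripper's body (76 mm by 85 mm) begins 54 mm behind the grasp point. The pads swing forward as they close: fully open they stand 13 mm farther back than shut.
Start: joints at [1.089, 0.477, 0.022, 1.555, -0.011, 1.109, -0.083], TCP at [0.246, -0.628, 0.405] pointing down, gripper open.
Joint ranges: [-2.96, 2.96], [-0.34, 2.1], [-1.41, 1.46], [0.24, 2.44], [-1.37, 4.51], [0.17, 1.92], [-2.96, 2.96]. Speed limits (rad/s): [2.39, 2.39, 3.14, 3.14, 3.14, 3.14, 3.14].

INTERFACE

Orientations are given as a rotation vector (axis times angle).
In Python, from bench import r gives the robot as it stands.
- The arm moves only by the tool carry_out, never from a script. Its argument "moves" is a list of rows, each a list of 5 numbers: the shift along the tool's x, y, z in m, then the turn about the tool's z in rad, then the finger opening in m, from 0 to 0.0854. In form: [[dx, dy, dz, roll, claw], ...]. A call has exactly 8 rows; each row is the pose to reach, as a shift and turn from the pose commanded when the call began, along the tool's axes at that moment; what a row does not reach only later rows make up. A row lasts 1/10 s, in which the tool goes at most 50 mm and 8.59 degrees, less where a joint would pass 70% of its speed; a pose out of reach is approached as far as the arm can. A call with a gripper value outside its range is refused whole. The fingers move at their own pace and stop on an object; "force" is the grip in N (left out, the last holds). Time passes only in rows, so rows that repeat a pose let the fingers close, or fill a call up. It gives the time, the measured TCP pose, the force, the opening and the grip force at its end, in the units of the state.
- r.get_obs(): the state, without advancing time (a new reading comes with each control period).
- r.grab_frame(name): name is "scene" or "top" or "wrist"; returns the picture (400x640x3 uint8, red, green, blue); there is no depth.
- r.calibration(name): a dict with "fx", "fy", "cx", "cy" (pixels), "k1" (the pictures are not rectified: a ray, as slopes to the right and down, at radius r is drawn at 1 + k1 r^2 times it, then the intrinsics apply), "rvec" (rotation vector, rad) and "tvec" (3), from world to camera coordinates, as OpenCV has them. Camera axes: x right, y down, z forward; pixel columns grow to the right and rows downward; lengths in m; the calibration is good to about 2 mm. A picture is of the moment at which its call begins: read the wrist's pose just before it. calibration takes no time and is no camera call; for the wrist camera it gives the pose at the moment of the call.
- r.hand_in(): hands the job in; it is judged then, once.
The state is a dict: "clock": time; "joints": joint angles; "qvel": joint speeds; "tau": joint torques, N m; "tcp_pos": TCP position; "orientation": TCP orientation; "contact_force": force on the tool from outside, world axes, zero at the start; "moment": the same for the moment, N m; "grip_width": finger opening in m; "gripper_force": force on a finger pad.
Only numpy, scipy, OpenCV 4.12 (cv2) and the standard library are available. Lean on these libraries where they do the work, as an engineer would, in place of code of your own. Each camera call takes 0.05 s, during which the arm holds its last target. There are 200 camera calls.

TASK

Please tidy the low rail shelf around the flowered bowl, which stays where it is: the closed plastic box goes squarely on the middle of the cork mat with its long side along the mat's, and the copper canister on top of it, in the middle of its lid. Stand the tall cruet in line with the box and the bowl, midway between them, and the short cruet directly in front of the tall one (on the side away from the rail), about a finger's breadth from it and not touching. Everything stays upright; leave the little cup and the pepper shaker where they are, and knock nothing over.

Things in the scene. Friction and masses are not known exactly. Their poses are not given: they have to be found in the camera images.
- shelf: low fixed stainless shelf, 420 (y) by 220 (x) mm, flat top 60 mm above the worktop. Origin: centre of its underside, on the worktop. A thin rail (8 mm bar, to 36 mm above the top, 106 mm from centre) runs along the long edge at its +x, the side away from the robot. Behind = towards the rail (+x of the shelf); in front = towards the open edge (-x, the robot's side).
- mat: rectangular cork mat, 70 (x) by 102 (y) by 3 mm thick, fixed near one end of the shelf top with its long side along the shelf; its axes are parallel to the shelf's. Origin: centre of its underside, on the shelf top.
- bowl: white ceramic bowl painted with blue flowers, 110 mm across, 50 mm high, near the shelf's other end, 260 mm along the shelf from the mat (centre to centre, in line). A wooden honey dipper stays in it, handle sloping out towards the rail, to 93 mm above the shelf. Loose, 0.5 kg; stays where it is. Origin: centre of its underside.
- box: closed snap-top plastic food box, white with a grey lid, 58 (x) by 90 (y) by 65 mm high, flat lid that does not come off; grasp it across the 58 mm. About 0.2 kg. Starts upright on a wooden board 15 mm thick. Origin: centre of its underside.
- canister: round copper-coloured aluminium canister, 54 mm diameter (lid 55 mm), 80 mm high to the top of its lid plus a wooden knob 16 mm across and 12 mm high (92 mm in all). The lid is fast. About 0.22 kg. Starts upright on the wooden board. Origin: centre of its underside, z up its axis.
- tall_cruet: taller of two closed green-glass cruets: body 52 mm diameter up to 75 mm, tapering to a neck 24 mm in diameter from 95 mm up; a cork stopper, also 24 mm, continues the neck to 138 mm. Stopper is fast: lift by neck and stopper. About 0.28 kg. Starts upright on the wooden board. Origin: centre of its underside, z up its axis.
- short_cruet: shorter of the two green-glass cruets: body 46 mm diameter up to 42 mm, tapering to a neck 24 mm in diameter from 55 mm up; a fast cork stopper, also 24 mm, continues the neck to 95 mm. About 0.16 kg. Starts upright on the wooden board. Origin: centre of its underside, z up its axis.
- cup: bystander: small white espresso cup without handle, 60 mm across, 55 mm high, loose on the wooden board; to be left there. Origin: centre of its underside.
- shaker: bystander: small aluminium pepper shaker with holes in its top, 40 mm across, 75 mm high, loose on the wooden board; to be left there. Origin: centre of its underside.
Not all that is in view belongs to the job. What is meant by the box is not pink, and is the larger of those in its own colour.

How it is judged:
By the outcome, as a careful person would: the job done as asked, in the order asked, and still so for the second after the job is handed in, with the robot touching nothing.
It also fails if it takes over 136 s, if anything falls off the work surface, if the arm or the gripper's body presses on something with over 40 N, if the wrist force passes 120 N, or if a joint passes its speed limit or range.

## Working session

There is one attempt and no reset: what is moved stays moved. The work goes in short steps, Python scripts to look and compute and a tool call to move; the robot and the scene stay as the last step left them, time stands still between calls to the robot, and variables do not carry over. Pictures are saved under pics/ and viewed, at most 18 in all, crops included, and the job is handed in when it is done.

Besides the shell and the picture viewer there is one more tool, called after "Emit:" as name(argument=value, ...), one argument or row to a line, values as JSON. carry_out: Moves the arm, as the interface text tells. Its arguments: {"type":"object","properties":{"moves":{"type":"array","items":{"type":"array","items":{"type":"number"}}},"force":{"type":"number"}},"required":["moves"]}

```bash
ls; mkdir -p pics
cat > h.py <<'E'
import numpy as np, cv2
from bench import r
from scipy.spatial.transform import Rotation as R
def snap(name,fn):
    c=r.calibration(name); im=r.grab_frame(name); cv2.imwrite('pics/'+fn+'.png',im[:,:,::-1]); np.save('pics/'+fn+'.npy',np.array([c],dtype=object)); return im,c
def load(fn): return cv2.imread('pics/'+fn+'.png'), np.load('pics/'+fn+'.npy',allow_pickle=True)[0]
def ray(c,u,v):
    K=np.array([[c['fx'],0,c['cx']],[0,c['fy'],c['cy']],[0,0,1.]])
    p=cv2.undistortPoints(np.array([[[u,v]]],float),K,np.array([c['k1'],0,0,0.]))[0,0]
    M=R.from_rotvec(np.ravel(c['rvec'])).as_matrix(); o=-M.T@np.ravel(c['tvec'])
    return o,M.T@np.array([p[0],p[1],1])
def onz(c,u,v,z):
    o,d=ray(c,u,v); return o+d*(z-o[2])/d[2]
def proj(c,P):
    M=R.from_rotvec(np.ravel(c['rvec'])).as_matrix(); q=M@np.asarray(P,float)+np.ravel(c['tvec'])
    x,y=q[:2]/q[2]; s=1+c['k1']*(x*x+y*y); return np.array([c['fx']*x*s+c['cx'],c['fy']*y*s+c['cy']])
def tool():
    o=r.get_obs(); return np.array(o['tcp_pos']),R.from_rotvec(o['orientation']).as_matrix(),o
E
python3 - <<'E'
from h import *
for n in ('scene','top'):
    im,c=snap(n,n+'0'); o,d=ray(c,320,200); print(n,o.round(3),d.round(3),c['fx'],c['k1'])
p,M,o=tool(); print(p,M.round(3),o['grip_width'],o['clock'],o['contact_force'])
E
```

```text
pics
scene [1.294 0.019 0.927] [-0.707 -0.057 -0.705] 478.73470922037063 -0.08730632109114274
top [ 0.348 -0.015  1.431] [ 0.059 -0.011 -0.998] 459.2710274638929 0.004792706672176596
[ 0.24642805 -0.62815124  0.40382376] [[ 0.931  0.365 -0.001]
 [ 0.365 -0.931  0.001]
 [-0.    -0.002 -1.   ]] 0.085412237712961 0.1 [ 0.19645968  0.43988301 -0.11962517]
```

View pics/scene0.png

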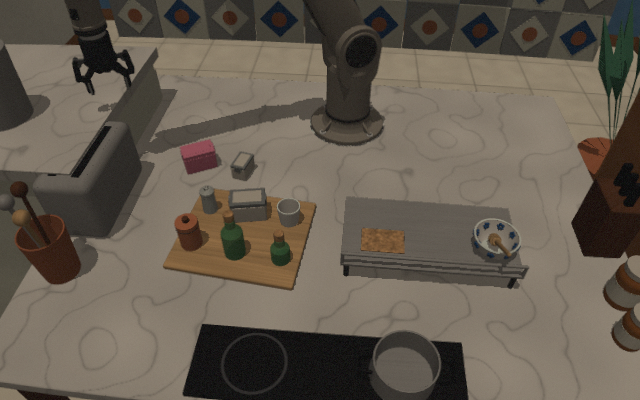

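View pics/top0.png

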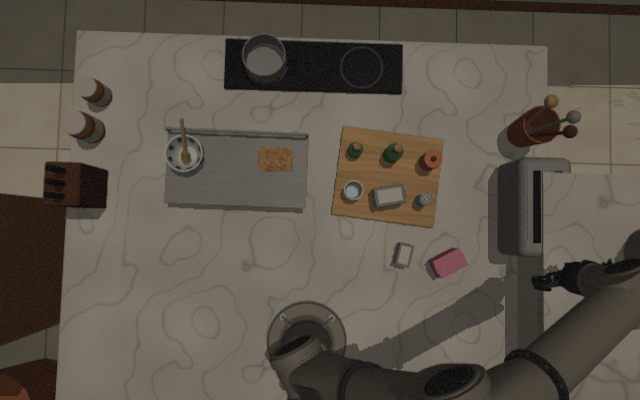

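Candidates for the box: the white box with grey lid on the board (scene 248,205 / top 389,196), a smaller one of the same colour on the worktop (scene 243,165 / top 403,255), and a pink box (scene 199,156 / top 448,263). I choose the one on the board and will check it in a close crop.

Run:
```python
from h import *
im,c=load('top0')
a=cv2.resize(im[115:275,155:475],None,fx=2.5,fy=2.5,interpolation=cv2.INTER_CUBIC)
im2,c2=load('scene0')
b=cv2.resize(im2[140:290,160:330],None,fx=4,fy=4,interpolation=cv2.INTER_CUBIC)
cv2.imwrite('pics/c1.png',np.clip(a*1.6,0,255)); cv2.imwrite('pics/c2.png',np.clip(b*1.6,0,255))
# rough positions from top view, with tops' heights
for n,u,v,z in [('box',389,194.5,.08),('can',432,158,.107),('tall',395,151.5,.153),('short',355,147.5,.11),('cup',353,188,.07),('shaker',425,199,.09),('bowl',184.5,154,.11),('mat',275.5,160,.063),('smallbox',402,256,.04)]:
    print(n,onz(c,u,v,z).round(3))
```

```text
box [ 0.45  -0.234  0.08 ]
can [ 0.557 -0.354  0.107]
tall [ 0.566 -0.237  0.153]
short [ 0.582 -0.128  0.11 ]
cup [ 0.467 -0.128  0.07 ]
shaker [ 0.438 -0.339  0.09 ]
bowl [0.549 0.363 0.11 ]
mat [0.546 0.105 0.063]
smallbox [ 0.267 -0.283  0.04 ][ WARN:0@0.690] global loadsave.cpp:1063 imwrite_ Unsupported depth image for selected encoder is fallbacked to CV_8U.
```

View pics/c1.png

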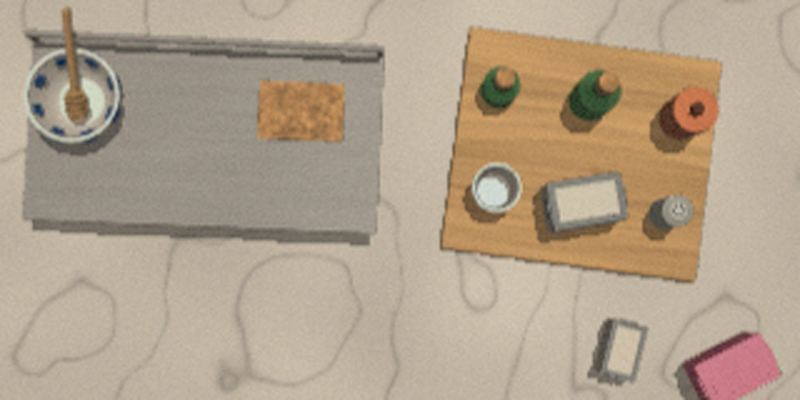

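View pics/c2.png

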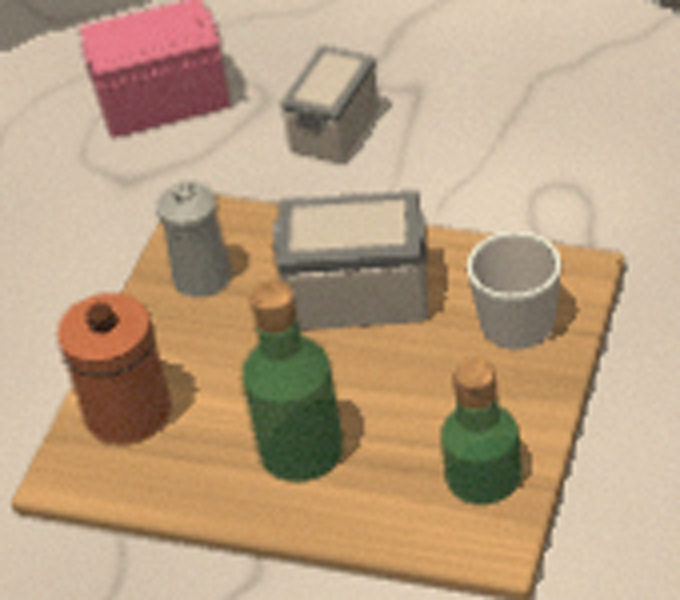

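The crop confirms it: the white box with grey lid on the board is clearly larger than the other white one at (335,100) in the crop. The cruets, canister, cup and shaker are all on the board, and the mat and bowl are on the shelf. I'm moving above the box.

Emit:
carry_out(
  moves=[
    [0.042,-0.037,0,-0.14,0.085],
    [0.084,-0.073,0,-0.28,0.085],
    [0.125,-0.11,0,-0.42,0.085],
    [0.167,-0.146,0,-0.56,0.085],
    [0.209,-0.183,0,-0.7,0.085],
    [0.25,-0.219,0,-0.84,0.085],
    [0.292,-0.256,0,-0.98,0.085],
    [0.334,-0.292,0,-1.12,0.085],
  ],
)

```text
clock: 0.9
tcp_pos: [0.4308, -0.2713, 0.4046]
orientation: [-2.299, -2.141, 0.001]
contact_force: [0.9, 0.6, -0.3]
grip_width: 0.0852
gripper_force: 0.0
```

Run:
```python
from h import *
p,M,o=tool(); print(p.round(4),M.round(3).tolist(),o['joints'],o['clock'])
im,c=snap('wrist','w1'); oo,d=ray(c,320,200); print((M.T@(oo-p)).round(3),(M.T@d).round(3),c['fx'])
# mat & shelf yaw in top view
im,c=load('top0'); hsv=cv2.cvtColor(im,cv2.COLOR_BGR2HSV)
m=cv2.inRange(hsv,(8,90,60),(25,255,255)); m[:, :240]=0; m[:,310:]=0; m[:140]=0; m[185:]=0
pts=cv2.findNonZero(m); (u,v),wh,a=cv2.minAreaRect(pts); print('mat',u,v,wh,a,onz(c,u,v,.063).round(4))
mu=pts[:,0].mean(0); print(mu, onz(c,*mu,.063).round(4), np.array([onz(c,*q,.063)[:2] for q in cv2.boxPoints(cv2.minAreaRect(pts))]).round(4).tolist())
A=onz(c,155+22/2.5,115+219/2.5,.06);B=onz(c,155+376/2.5,115+234/2.5,.06);print('shelf front',A,B,np.degrees(np.arctan2(-(A-B)[0],(A-B)[1])))
```

```text
[ 0.4308 -0.2713  0.4046] [[0.071, 0.997, -0.0], [0.997, -0.071, -0.0], [-0.0, -0.0, -1.0]] [ 0.75367803  0.22853532 -0.3628087   1.92631782  0.0958269   1.00341353
  0.27639086] 0.9
[ 0.068 -0.     0.031] [-0.276 -0.019  0.961] 290.26974257207803
mat 275.04339599609375 159.0018768310547 (33.96791076660156, 23.108604431152344) 2.4895527362823486 [0.5486 0.1069 0.063 ]
[275.02564103 158.98589744] [0.5486 0.107  0.063 ] [[0.5147, 0.158], [0.5843, 0.1572], [0.5826, 0.0557], [0.513, 0.0567]]
shelf front [0.40990581 0.43217571 0.06      ] [0.40248425 0.01234412 0.06      ] -1.0127389851870157
```

View pics/w1.png

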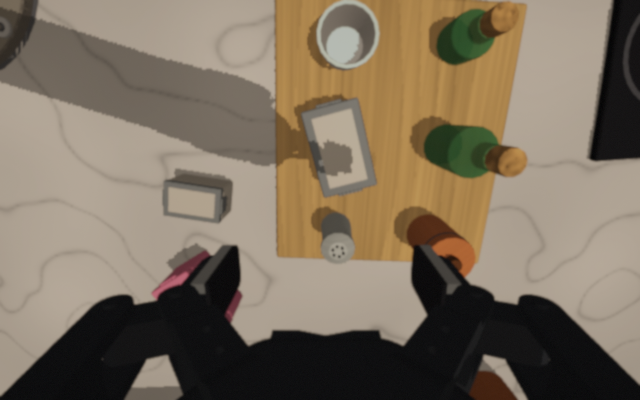

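The wrist view shows the box lid with corners near (302,112), (356,98), (376,184) and (327,196). The tall cork top is at (511,161), the short one at (504,17), the shaker at (337,248) and the canister at (455,255).

```bash
cat >> h.py <<'E'
def delta(xy,ztcp,yaw_toolx=None):
    """shift in tool axes (from measured pose) to bring TCP to xy,z; roll so tool x has world angle yaw_toolx (deg)"""
    p,M,o=tool(); d=M.T@(np.array([*xy,ztcp])-p); a=np.degrees(np.arctan2(M[1,0],M[0,0]))
    roll=None if yaw_toolx is None else -np.radians(((yaw_toolx-a)+90)%180-90)
    print('delta',d.round(4),'roll',roll,'ang',round(a,2)); return d
E
python3 - <<'E'
from h import *
im,c=load('w1')
C=np.array([onz(c,*q,.080)[:2] for q in [(302,112),(356,98),(376,184),(327,196)]])
print('box',C.round(3).tolist(),C.mean(0).round(4))
for a,b in((0,3),(1,2),(0,1),(3,2)): d=C[b]-C[a]; print(np.linalg.norm(d).round(4),np.degrees(np.arctan2(d[1],d[0])).round(1))
print('tall',onz(c,511,161,.153).round(4),'short',onz(c,504,17,.11).round(4))
t=load('top0')[1]
for n,uv,z in [('tall',(398.2,147.8),.153),('short',(357.4,145.4),.11),('can',(433.4,159),.107),('box',(389.4,195),.08)]: print(n,onz(t,*uv,z).round(4))
delta(C.mean(0),.30,100.6)
E
```

```text
box [[0.413, -0.197], [0.466, -0.188], [0.483, -0.274], [0.431, -0.283]] [ 0.448  -0.2354]
0.0881 -78.1
0.0878 -78.9
0.0537 9.8
0.0525 10.1
tall [ 0.5754 -0.2456  0.153 ] short [ 0.5861 -0.1344  0.11  ]
tall [ 0.5765 -0.2461  0.153 ]
short [ 0.588  -0.1348  0.11  ]
can [ 0.5546 -0.358   0.107 ]
box [ 0.4481 -0.2352  0.08  ]
delta [0.0278 0.0112 0.1051] roll -0.23849030122889595 ang 86.94
```

Emit:
carry_out(
  moves=[
    [0.014,0.006,0.03,-0.12,0.085],
    [0.028,0.011,0.06,-0.245,0.085],
    [0.028,0.011,0.08,-0.245,0.085],
    [0.028,0.011,0.08,-0.245,0.085],
    [0.028,0.011,0.08,-0.245,0.085],
    [0.028,0.011,0.08,-0.245,0.085],
    [0.028,0.011,0.08,-0.245,0.085],
    [0.028,0.011,0.08,-0.245,0.085],
  ],
)

```text
clock: 1.75
tcp_pos: [0.4438, -0.2465, 0.3256]
orientation: [2.027, 2.398, 0.0]
contact_force: [0.1, 0.4, 0.2]
grip_width: 0.085
gripper_force: 0.0
```

Run:
```python
from h import *
p,M,o=tool();print(p,o['clock'])
delta((.448,-.235),.21,101)
```

```text
[ 0.4438056  -0.24651608  0.32560434] 1.75
delta [0.0108 0.0059 0.1156] roll -0.024683453782729934 ang 99.59
```

Emit:
carry_out(
  moves=[
    [0.006,0.003,0.0,-0.025,0.085],
    [0.011,0.006,0.03,-0.025,0.085],
    [0.011,0.006,0.06,-0.025,0.085],
    [0.011,0.006,0.09,-0.025,0.085],
    [0.011,0.006,0.113,-0.025,0.085],
    [0.011,0.006,0.116,-0.025,0.085],
    [0.011,0.006,0.116,-0.025,0.085],
    [0.011,0.006,0.116,-0.025,0.085],
  ],
)

```text
clock: 2.55
tcp_pos: [0.4484, -0.2344, 0.2099]
orientation: [1.995, 2.424, 0.001]
contact_force: [0.9, 0.2, 0.3]
grip_width: 0.0852
gripper_force: 0.0
```

Run:
```python
from h import *
p,M,o=tool();print(p,o['clock'],o['contact_force'])
delta((.448,-.235),.21,101)
```

```text
[ 0.44843049 -0.23438996  0.2099222 ] 2.55 [0.90098539 0.2321447  0.25880033]
delta [-0.0005 -0.0005 -0.0001] roll 0.0013947422070986406 ang 101.08
```

Emit:
carry_out(
  moves=[
    [0,0,0,0,0.05],
    [0,0,0,0,0.045],
    [0,0,0,0,0.045],
    [0,0,0,0,0.045],
    [0,0,0,0,0.045],
    [0,0,0,0,0.045],
    [0,0,0,0,0.045],
    [0,0,0,0,0.045],
  ],
  force=35,
)

```text
clock: 3.35
tcp_pos: [0.4482, -0.2346, 0.2098]
orientation: [1.996, 2.423, 0.0]
contact_force: [-0.3, 0.6, 5.9]
grip_width: 0.0576
gripper_force: 38.3
```

Emit:
carry_out(
  moves=[
    [0,0,-0.01,0,0.045],
    [0,0,-0.03,0,0.045],
    [0,0,-0.06,0,0.045],
    [0,0,-0.095,0,0.045],
    [0,0,-0.13,0,0.045],
    [0,0,-0.15,0,0.045],
    [0,0,-0.15,0,0.045],
    [0,0,-0.15,0,0.045],
  ],
)

```text
clock: 4.15
tcp_pos: [0.4473, -0.2343, 0.3587]
orientation: [1.997, 2.425, -0.0]
contact_force: [-0.4, 0.0, -1.6]
grip_width: 0.0579
gripper_force: 38.0
```

Run:
```python
from h import *
p,M,o=tool();print(p,o['clock'],o['contact_force'],o['grip_width'],o['gripper_force'])
delta((.5486,.107),p[2],89)
```

```text
[ 0.44726004 -0.23426656  0.35866787] 4.15 [-0.38639536  0.03746274 -1.64334216] 0.05785008940646436 37.9988269507885
delta [ 3.155e-01  1.648e-01 -1.000e-04] roll 0.21023894133528245 ang 101.05
```

Emit:
carry_out(
  moves=[
    [0.02,0.01,0,0.05,0.045],
    [0.055,0.03,0,0.1,0.045],
    [0.1,0.055,0,0.15,0.045],
    [0.15,0.08,0,0.21,0.045],
    [0.19,0.1,0,0.21,0.045],
    [0.215,0.112,0,0.21,0.045],
    [0.22,0.115,0,0.21,0.045],
    [0.22,0.115,0,0.21,0.045],
  ],
)

```text
clock: 4.95
tcp_pos: [0.518, 0.0046, 0.3572]
orientation: [-2.236, -2.204, 0.003]
contact_force: [-0.3, -0.7, -1.9]
grip_width: 0.0574
gripper_force: 37.9
```

Run:
```python
from h import *
p,M,o=tool();print(p,o['clock'],o['contact_force'])
im,c=snap('wrist','w2'); b=im[:,:,::-1]
hsv=cv2.cvtColor(np.ascontiguousarray(b),cv2.COLOR_BGR2HSV)
m=cv2.inRange(hsv,(8,90,60),(25,255,255))
n,l,st,ce=cv2.connectedComponentsWithStats(m)
for i in range(1,n):
    if st[i,4]>800:
        q=cv2.minAreaRect(cv2.findNonZero((l==i).astype(np.uint8)))
        C=np.array([onz(c,*k,.063)[:2] for k in cv2.boxPoints(q)]); print(st[i],q,C.round(4).tolist(),C.mean(0).round(4))
delta((.5486,.107),p[2],89)
```

```text
[0.51796677 0.00461311 0.35716658] 4.95 [-0.28859334 -0.70535071 -1.86845405]
[  319     8    87   129 10602] ((361.9999694824219, 71.99999237060547), (85.99998474121094, 127.99998474121094), 0.0) [[0.5116, 0.0568], [0.5137, 0.1578], [0.5828, 0.1569], [0.5882, 0.0557]] [0.5491 0.1068]
delta [ 0.1045  0.029  -0.    ] roll 0.0006307288778204991 ang 89.04
```

View pics/w2.png

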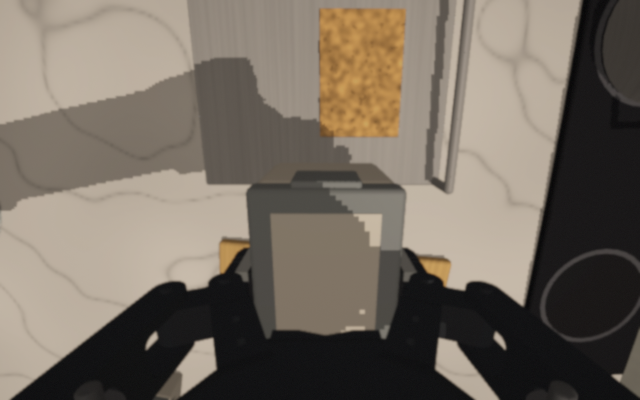

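The mat shows at corners (319,9), (405,10), (397,136) and (320,136). The held box's lid has its far edge on row ~187, columns 248–405.

Run:
```python
from h import *
im,c=load('w2'); p,M,o=tool()
for uv in [(248,190),(326,187),(405,190)]: print((M.T@(onz(c,*uv,p[2]-.1298)-p)).round(4))
C=np.array([onz(c,*k,.063)[:2] for k in [(319,9),(405,10),(397.5,136.5),(319.5,136.5)]]);print(C.round(4).tolist(),C.mean(0).round(4))
im,c=load('w1'); im0=im
print('bowl'); t=load('top0')[1]; print(onz(t,155+73/2.5,115+95/2.5,.11))
delta(C.mean(0),.2598,89)
```

```text
[ 0.0453 -0.0277  0.1299]
[ 0.0464 -0.0002  0.1298]
[0.0454 0.0275 0.1297]
[[0.5137, 0.1571], [0.5828, 0.1555], [0.5815, 0.0554], [0.5121, 0.0563]] [0.5475 0.1061]
bowl
[0.55193763 0.36399509 0.11      ]
delta [0.1036 0.0282 0.0973] roll 0.0006307288778204991 ang 89.04
```

Emit:
carry_out(
  moves=[
    [0.02,0.006,0,0,0.045],
    [0.05,0.014,0,0,0.045],
    [0.085,0.023,0,0,0.045],
    [0.104,0.0285,0.015,0,0.045],
    [0.104,0.0285,0.04,0,0.045],
    [0.104,0.0285,0.065,0,0.045],
    [0.104,0.0285,0.085,0,0.045],
    [0.104,0.0285,0.085,0,0.045],
  ],
)

```text
clock: 5.8
tcp_pos: [0.5474, 0.1042, 0.2704]
orientation: [-2.241, -2.197, 0.01]
contact_force: [0.1, -0.1, -1.9]
grip_width: 0.0578
gripper_force: 38.1
```

Run:
```python
from h import *
p,M,o=tool();print(p,o['clock'],o['contact_force'])
delta((.548,.1065),.2583,89)
```

```text
[0.54736853 0.1042214  0.27035152] 5.8 [ 0.06605091 -0.06610539 -1.85483213]
delta [0.0023 0.0007 0.012 ] roll -0.002424986464570958 ang 88.86
```

Emit:
carry_out(
  moves=[
    [0.002,0.0005,0,-0.002,0.045],
    [0.002,0.0005,0.004,-0.002,0.045],
    [0.002,0.0005,0.008,-0.002,0.045],
    [0.002,0.0005,0.0115,-0.002,0.045],
    [0.002,0.0005,0.0115,-0.002,0.045],
    [0.002,0.0005,0.0115,-0.002,0.045],
    [0.002,0.0005,0.0115,-0.002,0.045],
    [0.002,0.0005,0.0115,-0.002,0.045],
  ],
)

```text
clock: 6.6
tcp_pos: [0.5493, 0.1092, 0.2624]
orientation: [2.238, 2.205, 0.0]
contact_force: [-0.6, 1.0, -2.4]
grip_width: 0.0579
gripper_force: 38.1
```

Run:
```python
from h import *
p,M,o=tool();print(p,o['clock'],o['contact_force'],M.round(4).tolist())
delta((.548,.1065),.2578,89)
```

```text
[0.54927115 0.10919347 0.26236564] 6.6 [-0.55695336  1.01305429 -2.36227964] [[0.0149, 0.9999, 0.0003], [0.9999, -0.0149, 0.0001], [0.0001, 0.0003, -1.0]]
delta [-0.0027 -0.0012  0.0046] roll 0.0025210937995921085 ang 89.14
```

Emit:
carry_out(
  moves=[
    [-0.0025,-0.001,0.001,0.0025,0.045],
    [-0.0025,-0.001,0.002,0.0025,0.045],
    [-0.0025,-0.001,0.003,0.0025,0.045],
    [-0.0025,-0.001,0.004,0.0025,0.045],
    [-0.0025,-0.001,0.004,0.0025,0.045],
    [-0.0025,-0.001,0.004,0.0025,0.045],
    [-0.0025,-0.001,0.004,0.0025,0.045],
    [-0.0025,-0.001,0.004,0.0025,0.045],
  ],
)

```text
clock: 7.4
tcp_pos: [0.5482, 0.1066, 0.2583]
orientation: [2.241, 2.202, 0.0]
contact_force: [-0.1, -1.0, -2.2]
grip_width: 0.0576
gripper_force: 38.1
```

Run:
```python
from h import *
p,M,o=tool();print(p,o['clock'],o['contact_force'],M.round(4).tolist())
delta((.548,.1065),.2578,89)
```

```text
[0.54820002 0.10663739 0.25825027] 7.4 [-0.1006391  -1.03281    -2.20168521] [[0.0175, 0.9998, 0.0001], [0.9998, -0.0175, 0.0], [0.0, 0.0001, -1.0]]
delta [-0.0001 -0.0002  0.0005] roll -6.833003622672758e-05 ang 89.0
```

Emit:
carry_out(
  moves=[
    [0,0,0.0006,0,0.045],
    [0,0,0.0006,0,0.045],
    [0,0,0.0006,0,0.06],
    [0,0,0.0006,0,0.07],
    [0,0,0.0006,0,0.07],
    [0,0,0.0006,0,0.07],
    [0,0,-0.01,0,0.07],
    [0,0,-0.03,0,0.07],
  ],
)

```text
clock: 8.2
tcp_pos: [0.5476, 0.1065, 0.2879]
orientation: [-2.24, -2.201, 0.004]
contact_force: [-0.4, -0.6, -0.5]
grip_width: 0.0695
gripper_force: 0.0
```

Emit:
carry_out(
  moves=[
    [0,0,-0.03,0,0.07],
    [0,0,-0.07,0,0.07],
    [0,0,-0.12,0,0.085],
    [-0.04,0,-0.14,0,0.085],
    [-0.08,0,-0.14,0,0.085],
    [-0.12,0,-0.14,0,0.085],
    [-0.16,0,-0.14,0,0.085],
    [-0.2,0,-0.14,0,0.085],
  ],
)

```text
clock: 9.0
tcp_pos: [0.5442, -0.0948, 0.4293]
orientation: [2.24, 2.202, 0.001]
contact_force: [1.3, -0.1, -0.2]
grip_width: 0.0848
gripper_force: 0.0
```

Emit:
carry_out(
  moves=[
    [-0.04,0,0,0,0.085],
    [-0.08,0,0,0,0.085],
    [-0.11,0,0,0,0.085],
    [-0.13,0,0,0,0.085],
    [-0.15,0,0,0,0.085],
    [-0.16,0,0,0,0.085],
    [-0.16,0,0,0,0.085],
    [-0.16,0,0,0,0.085],
  ],
)

```text
clock: 9.8
tcp_pos: [0.542, -0.2522, 0.4285]
orientation: [-2.24, -2.203, -0.001]
contact_force: [-0.3, 0.5, 0.8]
grip_width: 0.0853
gripper_force: 0.0
```

Run:
```python
from h import *
p,M,o=tool();print(p,o['clock'],o['contact_force'])
snap('wrist','w3'); delta((.5546,-.358),.3,89)
```

```text
[ 0.54200912 -0.2522429   0.42848139] 9.8 [-0.25330685  0.50353393  0.82168254]
delta [-0.1061  0.0141  0.1284] roll 0.0017693478367238693 ang 89.1
```

View pics/w3.png

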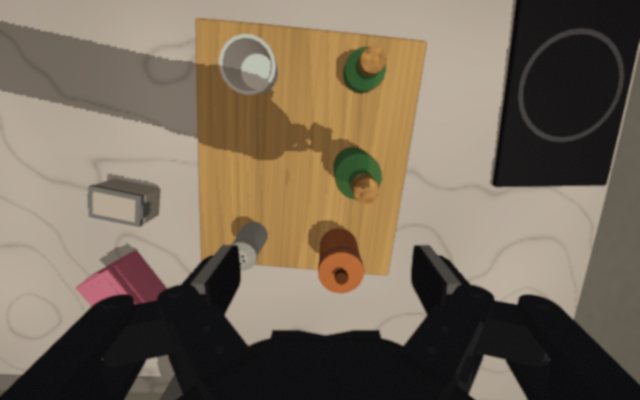

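The canister lid is centred at (341,268) with its knob at (341,275). The tall cork is at (366,190) and the short cork at (373,60).

Run:
```python
from h import *
c=load('w3')[1]
for n,u,v,z in [('lid',341,268,.095),('knob',341,276,.107),('tall',366,190,.153),('short',373,60,.11)]: print(n,onz(c,u,v,z).round(4))
for x in (-27.5,27.5): print(proj(c,(.5546+x/1000,-.358,.095)))
delta((.5546,-.358),.3,89)
```

```text
lid [ 0.5579 -0.3532  0.095 ]
knob [ 0.5573 -0.3565  0.107 ]
tall [ 0.5769 -0.2455  0.153 ]
short [ 0.587  -0.1342  0.11  ]
[314.67704934 272.10457476]
[361.745691   271.35091668]
delta [-0.1061  0.0141  0.1284] roll 0.0017693478367238693 ang 89.1
```

Emit:
carry_out(
  moves=[
    [-0.03,0.004,0,0,0.085],
    [-0.065,0.01,0.01,0,0.085],
    [-0.095,0.015,0.04,0,0.085],
    [-0.103,0.0165,0.07,0,0.085],
    [-0.103,0.0165,0.1,0,0.085],
    [-0.103,0.0165,0.11,0,0.085],
    [-0.103,0.0165,0.11,0,0.085],
    [-0.103,0.0165,0.11,0,0.085],
  ],
)

```text
clock: 10.65
tcp_pos: [0.5575, -0.3558, 0.3197]
orientation: [2.238, 2.202, 0.002]
contact_force: [-0.2, 0.1, 0.2]
grip_width: 0.0848
gripper_force: 0.0
```

Run:
```python
from h import *
p,M,o=tool();print(p,o['clock'],o['contact_force'])
im,c=snap('wrist','w4'); delta((.557,-.355),.225,89)
```

```text
[ 0.55745677 -0.35575889  0.31974969] 10.65 [-0.19824798  0.07575151  0.23109525]
delta [ 0.0012 -0.0008  0.0953] roll 0.0010298086899514537 ang 89.06
```

View pics/w4.png

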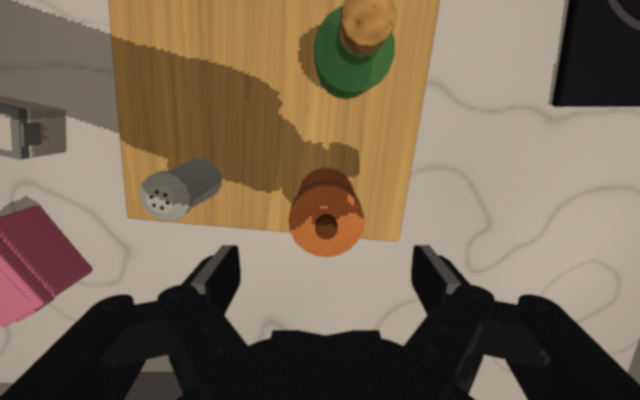

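The canister lid is a circle centred at about (326,218), spanning columns 289–364, with its knob at (326,227).

Run:
```python
from h import *
c=load('w4')[1]
for n,u,v,z in [('lid',326.5,218.5,.095),('knob',326,228,.107),('tall',368,25,.153)]: print(n,onz(c,u,v,z).round(4))
delta((.557,-.355),.225,89)
```

```text
lid [ 0.5581 -0.3569  0.095 ]
knob [ 0.5577 -0.3593  0.107 ]
tall [ 0.5769 -0.2504  0.153 ]
delta [ 0.0012 -0.0008  0.0953] roll 0.0010298086899514537 ang 89.06
```

Emit:
carry_out(
  moves=[
    [-0.001,0.0005,0.02,0,0.085],
    [-0.001,0.0005,0.045,0,0.085],
    [-0.001,0.0005,0.07,0,0.085],
    [-0.001,0.0005,0.088,0,0.085],
    [-0.001,0.0005,0.095,0,0.085],
    [-0.001,0.0005,0.095,0,0.085],
    [-0.001,0.0005,0.095,0,0.085],
    [-0.001,0.0005,0.095,0,0.085],
  ],
)

```text
clock: 11.5
tcp_pos: [0.5576, -0.3578, 0.2247]
orientation: [2.239, 2.2, 0.001]
contact_force: [-0.2, 0.1, 0.0]
grip_width: 0.0852
gripper_force: 0.0
```

Emit:
carry_out(
  moves=[
    [0,0,0,0,0.05],
    [0,0,0,0,0.042],
    [0,0,0,0,0.042],
    [0,0,0,0,0.042],
    [0,0,0,0,0.042],
    [0,0,0,0,0.042],
    [0,0,0,0,0.042],
    [0,0,0,0,0.042],
  ],
  force=35,
)

```text
clock: 12.3
tcp_pos: [0.5574, -0.3577, 0.2239]
orientation: [2.24, 2.201, 0.0]
contact_force: [0.1, 0.5, 5.8]
grip_width: 0.0536
gripper_force: 36.2
```

Run:
```python
from h import *
p,M,o=tool();print(p,o['clock'],o['contact_force'],o['grip_width'],o['gripper_force'])
```

```text
[ 0.55736163 -0.35774369  0.22393889] 12.3 [0.10056564 0.53078895 5.80784619] 0.05363163506873625 36.18078993178642
```

Emit:
carry_out(
  moves=[
    [0,0,-0.01,0,0.042],
    [0,0,-0.04,0,0.042],
    [0,0,-0.08,0,0.042],
    [0,0,-0.12,0,0.042],
    [0,0,-0.155,0,0.042],
    [0,0,-0.18,0,0.042],
    [0.01,0,-0.185,0,0.042],
    [0.03,0,-0.185,0,0.042],
  ],
)

```text
clock: 13.1
tcp_pos: [0.5568, -0.328, 0.408]
orientation: [2.244, 2.198, -0.001]
contact_force: [-1.0, -0.7, -3.3]
grip_width: 0.0539
gripper_force: 37.6
```

Emit:
carry_out(
  moves=[
    [0.03,0,0,0,0.042],
    [0.07,-0.002,0,0,0.042],
    [0.11,-0.004,0,0,0.042],
    [0.155,-0.006,0,0,0.042],
    [0.2,-0.008,0,0,0.042],
    [0.245,-0.01,0,0,0.042],
    [0.285,-0.012,0,0,0.042],
    [0.31,-0.012,0,0,0.042],
  ],
)

```text
clock: 13.9
tcp_pos: [0.5487, -0.0118, 0.4059]
orientation: [-2.231, -2.206, 0.003]
contact_force: [-0.4, 0.1, -2.2]
grip_width: 0.0536
gripper_force: 37.6
```

Emit:
carry_out(
  moves=[
    [0,0,0,0,0.042],
    [0,0,0,0,0.042],
    [0,0,0,0,0.042],
    [0,0,0,0,0.042],
    [0,0,0,0,0.042],
    [0,0,0,0,0.042],
    [0,0,0,0,0.042],
    [0,0,0,0,0.042],
  ],
)

```text
clock: 14.7
tcp_pos: [0.551, -0.0176, 0.4082]
orientation: [2.241, 2.201, 0.0]
contact_force: [-0.4, 0.4, -2.7]
grip_width: 0.0537
gripper_force: 37.6
```

Run:
```python
from h import *
p,M,o=tool();print(p,o['clock'],o['contact_force'],o['grip_width'])
im,c=snap('wrist','w5'); delta((.548,.1066),.338,89)
```

```text
[ 0.55101666 -0.01760549  0.40824048] 14.7 [-0.38683708  0.37361153 -2.66963217] 0.05365854772918717
delta [ 0.1241 -0.0052  0.0703] roll -0.0003202405323576555 ang 88.98
```

View pics/w5.png

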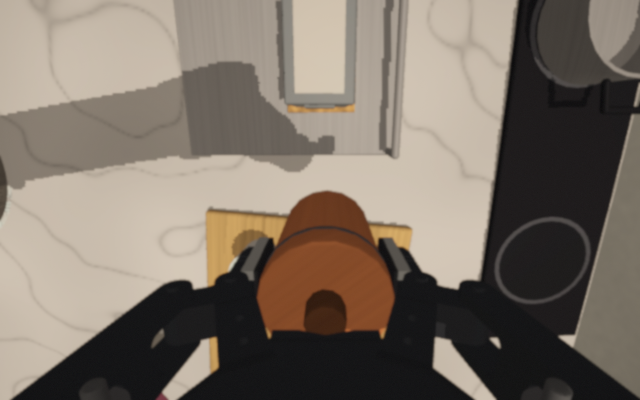

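The box lid on the mat has its near edge on row ~102, columns 284–355. The canister hangs straight in the fingers, with its lid's far edge at (326,230).

Run:
```python
from h import *
c=load('w5')[1]; p,M,o=tool()
a,b=[onz(c,u,102,.128) for u in (284.5,355)]; print(a,b,((a+b)/2).round(4))
for u in (287.5,355):print('matnear',onz(c,u,111.5,.063).round(4))
for uv in [(326,230),(257.5,290),(394.5,290)]: print((M.T@(onz(c,*uv,p[2]-.1289)-p)).round(4))
```

```text
[0.51848747 0.0632187  0.128     ] [0.57618316 0.06211237 0.128     ] [0.5473 0.0627 0.128 ]
matnear [0.5124 0.057  0.063 ]
matnear [0.5826 0.0556 0.063 ]
[ 0.0288 -0.0003  0.1289]
[ 0.0039 -0.0268  0.1289]
[0.0039 0.0262 0.1289]
```

Emit:
carry_out(
  moves=[
    [0.02,-0.001,0,0,0.042],
    [0.05,-0.002,0,0,0.042],
    [0.08,-0.003,0,0,0.042],
    [0.11,-0.005,0,0,0.042],
    [0.1235,-0.005,0.02,0,0.042],
    [0.1235,-0.005,0.045,0,0.042],
    [0.1235,-0.005,0.06,0,0.042],
    [0.1235,-0.005,0.06,0,0.042],
  ],
)

```text
clock: 15.55
tcp_pos: [0.5474, 0.1053, 0.346]
orientation: [-2.24, -2.2, 0.006]
contact_force: [0.1, 0.0, -2.3]
grip_width: 0.0539
gripper_force: 37.6
```

Emit:
carry_out(
  moves=[
    [0,0,0,0,0.042],
    [0,0,0,0,0.042],
    [0,0,0,0,0.042],
    [0,0,0,0,0.042],
    [0,0,0,0,0.042],
    [0,0,0,0,0.042],
    [0,0,0,0,0.042],
    [0,0,0,0,0.042],
  ],
)

```text
clock: 16.35
tcp_pos: [0.5482, 0.1061, 0.3482]
orientation: [2.241, 2.202, -0.0]
contact_force: [-0.9, -0.2, -2.4]
grip_width: 0.0538
gripper_force: 37.7
```

Run:
```python
from h import *
p,M,o=tool();print(p,o['clock'],M.round(4).tolist())
delta((.548,.106),.3372,89)
```

```text
[0.54815468 0.10614028 0.34821186] 16.35 [[0.0175, 0.9998, -0.0], [0.9998, -0.0175, -0.0], [-0.0, -0.0, -1.0]]
delta [-0.0001 -0.0002  0.011 ] roll -9.722305778466838e-05 ang 88.99
```

Emit:
carry_out(
  moves=[
    [0,0,0.004,0,0.042],
    [0,0,0.007,0,0.042],
    [0,0,0.009,0,0.042],
    [0,0,0.0105,0,0.042],
    [0,0,0.011,0,0.042],
    [0,0,0.011,0,0.042],
    [0,0,0.011,0,0.042],
    [0,0,0.011,0,0.042],
  ],
)

```text
clock: 17.15
tcp_pos: [0.5482, 0.1062, 0.3373]
orientation: [2.241, 2.202, 0.0]
contact_force: [0.4, -0.3, -2.2]
grip_width: 0.0536
gripper_force: 37.6
```

Emit:
carry_out(
  moves=[
    [0,0,0,0,0.042],
    [0,0,0,0,0.06],
    [0,0,0,0,0.075],
    [0,0,0,0,0.075],
    [0,0,0,0,0.075],
    [0,0,0,0,0.075],
    [0,0,-0.01,0,0.075],
    [0,0,-0.03,0,0.075],
  ],
)

```text
clock: 17.95
tcp_pos: [0.5477, 0.1059, 0.3667]
orientation: [-2.239, -2.201, 0.004]
contact_force: [-0.4, 0.2, -0.0]
grip_width: 0.0751
gripper_force: 0.0
```

Emit:
carry_out(
  moves=[
    [0,0,-0.03,0,0.075],
    [0,0,-0.07,0,0.075],
    [0,0,-0.09,0,0.075],
    [-0.03,0,-0.09,0,0.05],
    [-0.07,0,-0.09,0,0.05],
    [-0.11,0,-0.09,0,0.05],
    [-0.15,0,-0.09,0,0.05],
    [-0.19,0,-0.09,0,0.05],
  ],
)

```text
clock: 18.75
tcp_pos: [0.5445, -0.0853, 0.4582]
orientation: [2.24, 2.202, 0.001]
contact_force: [0.5, -0.1, -0.3]
grip_width: 0.05
gripper_force: 0.0
```

Run:
```python
from h import *
p,M,o=tool();print(p,o['clock'],o['grip_width'])
delta((.577,-.2457),.3,89)
im,c=snap('scene','s2'); im=im[:,:,::-1]
cv2.imwrite('pics/s2c.png',cv2.resize(im[150:290,220:540],None,fx=2.5,fy=2.5,interpolation=cv2.INTER_CUBIC))
```

```text
[ 0.54449834 -0.08526168  0.45821374] 18.75 0.049965760096563484
delta [-0.1598  0.0351  0.1583] roll 0.000271037969906173 ang 89.02
```

View pics/s2c.png

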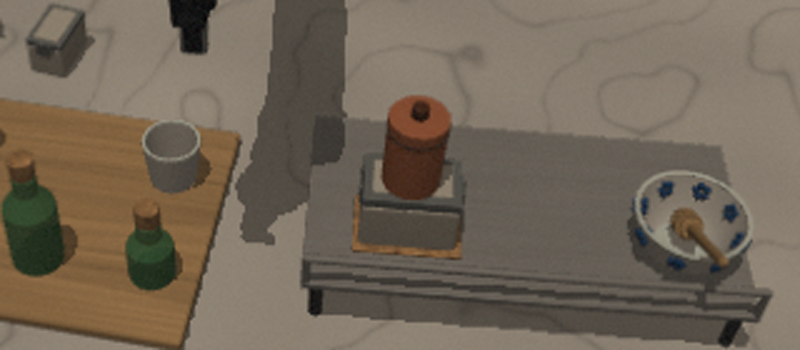

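The canister stands in the middle of the box lid and the box is square on the mat. Next is the tall cruet.

Emit:
carry_out(
  moves=[
    [-0.03,0.006,0,0,0.05],
    [-0.065,0.014,0,0,0.05],
    [-0.1,0.022,0,0,0.05],
    [-0.135,0.03,0.02,0,0.05],
    [-0.16,0.035,0.05,0,0.05],
    [-0.16,0.035,0.08,0,0.05],
    [-0.16,0.035,0.09,0,0.05],
    [-0.16,0.035,0.09,0,0.05],
  ],
)

```text
clock: 19.6
tcp_pos: [0.5768, -0.2436, 0.3663]
orientation: [-2.238, -2.201, 0.001]
contact_force: [-0.1, 0.6, 0.5]
grip_width: 0.0501
gripper_force: 0.0
```

Run:
```python
from h import *
im,c=snap('wrist','w6'); b=np.ascontiguousarray(im[:,:,::-1]); p,M,o=tool();print(p,o['clock'])
print(proj(c,(.577,-.246,.153)))
cv2.imwrite('pics/w6c.png',cv2.resize(b[80:320,200:460],None,fx=2,fy=2))
delta((.577,-.246),.29,89)
```

```text
[ 0.57739474 -0.24342149  0.36793926] 19.65
[327.34496509 226.83008404]
delta [-0.0026 -0.0004  0.0779] roll 0.0013705459047163482 ang 89.08
```

View pics/w6c.png

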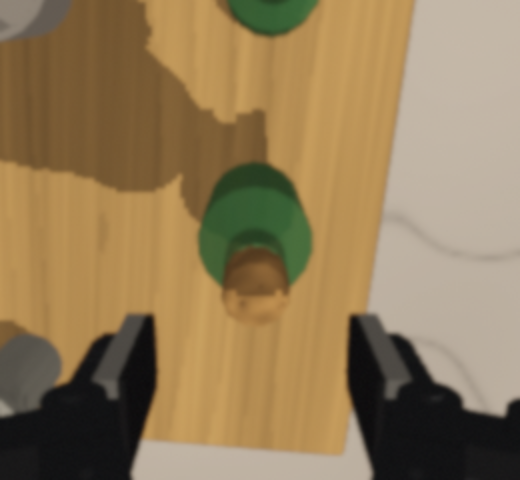

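The cork top is at crop (256,294), i.e. pixel (328,227), which matches the predicted point.

Emit:
carry_out(
  moves=[
    [-0.0026,0,0.015,0,0.05],
    [-0.0026,0,0.035,0,0.05],
    [-0.0026,0,0.055,0,0.05],
    [-0.0026,0,0.07,0,0.05],
    [-0.0026,0,0.078,0,0.05],
    [-0.0026,0,0.078,0,0.05],
    [-0.0026,0,0.078,0,0.05],
    [-0.0026,0,0.078,0,0.05],
  ],
)

```text
clock: 20.45
tcp_pos: [0.5774, -0.2471, 0.2903]
orientation: [2.24, 2.201, 0.001]
contact_force: [1.1, 0.3, 0.4]
grip_width: 0.0502
gripper_force: 0.0
```

Emit:
carry_out(
  moves=[
    [0,0,0,0,0.03],
    [0,0,0,0,0.015],
    [0,0,0,0,0.015],
    [0,0,0,0,0.015],
    [0,0,0,0,0.015],
    [0,0,0,0,0.015],
    [0,0,0,0,0.015],
    [0,0,0,0,0.015],
  ],
  force=45,
)

```text
clock: 21.25
tcp_pos: [0.5773, -0.2471, 0.2899]
orientation: [2.24, 2.201, 0.001]
contact_force: [1.3, -0.5, 5.1]
grip_width: 0.0235
gripper_force: 44.8
```

Run:
```python
from h import *
p,M,o=tool();print(p,o['clock'],o['contact_force'],o['grip_width'],o['gripper_force'])
a=np.radians(89); mat=np.array([.548,.107]); t=mat+.13*np.array([np.cos(a),np.sin(a)]); print('tall target',t)
delta(t,p[2]+.045,89)
```

```text
[ 0.57733498 -0.2471037   0.28993229] 21.25 [ 1.28581177 -0.48894698  5.09345919] 0.023458414651641328 44.844373965170234
tall target [0.55026881 0.2369802 ]
delta [ 0.4835 -0.0355 -0.0453] roll -3.346342131910069e-05 ang 89.0
```

Emit:
carry_out(
  moves=[
    [0,0,-0.01,0,0.015],
    [0,0,-0.03,0,0.015],
    [0,0,-0.06,0,0.015],
    [0,0,-0.09,0,0.015],
    [0,0,-0.115,0,0.015],
    [0,0,-0.125,0,0.015],
    [0.01,-0.008,-0.125,0,0.015],
    [0.03,-0.02,-0.125,0,0.015],
  ],
)

```text
clock: 22.05
tcp_pos: [0.5563, -0.2173, 0.4124]
orientation: [-2.242, -2.198, 0.003]
contact_force: [-0.6, -0.0, -3.6]
grip_width: 0.023
gripper_force: 44.6
```

Emit:
carry_out(
  moves=[
    [0.025,-0.016,0,0,0.015],
    [0.055,-0.036,0,0,0.015],
    [0.085,-0.056,0,0,0.015],
    [0.115,-0.076,0,0,0.015],
    [0.14,-0.094,0,0,0.015],
    [0.16,-0.105,0,0,0.015],
    [0.17,-0.111,0,0,0.015],
    [0.17,-0.111,0,0,0.015],
  ],
)

```text
clock: 22.85
tcp_pos: [0.4482, -0.0435, 0.4132]
orientation: [-2.237, -2.204, 0.003]
contact_force: [0.0, 0.3, -2.8]
grip_width: 0.0229
gripper_force: 44.6
```

Run:
```python
from h import *
p,M,o=tool();print(p,o['clock'],o['contact_force'],o['grip_width'],o['gripper_force'])
delta((.45,.237),p[2],89); delta((.5503,.237),.336,89)
```

```text
[ 0.44819925 -0.04349286  0.4131971 ] 22.85 [ 0.02566137  0.30401381 -2.84683738] 0.022855397424765837 44.61291096144123
delta [ 0.2805 -0.0024 -0.    ] roll 0.0025165427243749807 ang 89.14
delta [0.282  0.0981 0.0769] roll 0.0025165427243749807 ang 89.14
```

Emit:
carry_out(
  moves=[
    [0.025,0,0,0.002,0.015],
    [0.065,0,0,0.002,0.015],
    [0.11,0,0,0.002,0.015],
    [0.155,0,0,0.002,0.015],
    [0.2,0,0,0.002,0.015],
    [0.24,0,0,0.002,0.015],
    [0.27,0,0,0.002,0.015],
    [0.282,0,0,0.002,0.015],
  ],
)

```text
clock: 23.65
tcp_pos: [0.4548, 0.2396, 0.4137]
orientation: [-2.239, -2.201, -0.001]
contact_force: [-0.4, -0.0, -3.4]
grip_width: 0.0231
gripper_force: 44.6
```

Emit:
carry_out(
  moves=[
    [0,0.01,0,0,0.015],
    [0,0.03,0,0,0.015],
    [0,0.055,0,0,0.015],
    [0,0.08,0.01,0,0.015],
    [0,0.095,0.03,0,0.015],
    [0,0.098,0.045,0,0.015],
    [0,0.098,0.05,0,0.015],
    [0,0.098,0.05,0,0.015],
  ],
)

```text
clock: 24.45
tcp_pos: [0.5519, 0.2343, 0.363]
orientation: [-2.243, -2.199, 0.005]
contact_force: [-0.3, 0.8, -2.1]
grip_width: 0.0228
gripper_force: 44.6
```

Emit:
carry_out(
  moves=[
    [0,0,0,0,0.015],
    [0,0,0,0,0.015],
    [0,0,0,0,0.015],
    [0,0,0,0,0.015],
    [0,0,0,0,0.015],
    [0,0,0,0,0.015],
    [0,0,0,0,0.015],
    [0,0,0,0,0.015],
  ],
)

```text
clock: 25.25
tcp_pos: [0.5524, 0.2353, 0.3642]
orientation: [-2.243, -2.2, 0.0]
contact_force: [0.9, 0.6, -2.8]
grip_width: 0.023
gripper_force: 44.6
```

Run:
```python
from h import *
p,M,o=tool();print(p,o['clock'],o['contact_force'],o['grip_width'],M.round(4).tolist())
im,c=snap('wrist','w7')
delta((.5503,.237),.3353,89)
```

```text
[0.55242289 0.23528333 0.36416458] 25.25 [ 0.90137053  0.63139213 -2.78053092] 0.02298087891364802 [[0.0195, 0.9998, -0.0001], [0.9998, -0.0195, -0.0001], [-0.0001, -0.0001, -1.0]]
delta [ 0.0017 -0.0022  0.0289] roll -0.002038728922790023 ang 88.88
```

View pics/w7.png

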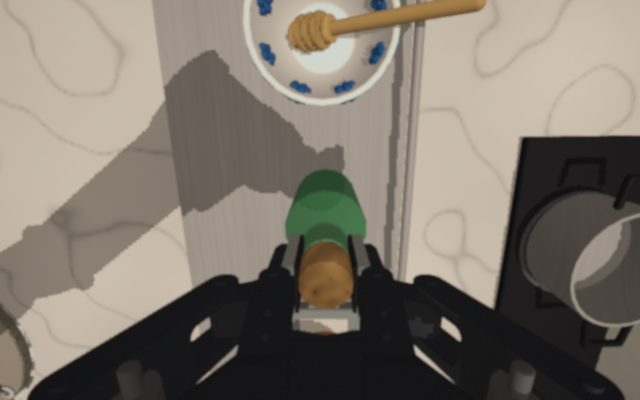

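The bowl rim spans columns 242–402 with its near edge at (324,106). The cruet hangs straight, with its cork top at (326,277).

Run:
```python
from h import *
c=load('w7')[1]; p,M,o=tool()
a,b,d=[onz(c,*k,.11).round(4) for k in((242,20),(402,20),(324,106))]; print(a,b,d,(a+b)/2, d[1]+.055)
print((M.T@(onz(c,326,277,p[2]-.1369)-p)).round(4))
im=cv2.imread('pics/w7.png'); g=onz
```

```text
[0.4972 0.3695 0.11  ] [0.6072 0.3671 0.11  ] [0.5524 0.3114 0.11  ] [0.5522 0.3683 0.11  ] 0.3664
[ 0.0049 -0.0002  0.1369]
```

Emit:
carry_out(
  moves=[
    [0,-0.002,0.008,-0.002,0.015],
    [0,-0.002,0.016,-0.002,0.015],
    [0,-0.002,0.022,-0.002,0.015],
    [0,-0.002,0.026,-0.002,0.015],
    [0,-0.002,0.028,-0.002,0.015],
    [0,-0.002,0.029,-0.002,0.015],
    [0,-0.002,0.029,-0.002,0.015],
    [0,-0.002,0.029,-0.002,0.015],
  ],
)

```text
clock: 26.1
tcp_pos: [0.5505, 0.2354, 0.3355]
orientation: [2.241, 2.202, 0.001]
contact_force: [-0.1, 0.6, -3.5]
grip_width: 0.023
gripper_force: 44.7
```

Run:
```python
from h import *
p,M,o=tool();print(p,o['clock'],o['contact_force'])
delta((.5503,.2355),.335,89)
```

```text
[0.55053912 0.23536979 0.33545142] 26.1 [-0.06838734  0.64169782 -3.49169923]
delta [ 0.0001 -0.0002  0.0005] roll -0.00014555978870477038 ang 88.99
```

Emit:
carry_out(
  moves=[
    [0,0,0.0005,0,0.015],
    [0,0,0.0005,0,0.03],
    [0,0,0.0005,0,0.05],
    [0,0,0.0005,0,0.05],
    [0,0,0.0005,0,0.05],
    [0,0,-0.01,0,0.05],
    [0,0,-0.03,0,0.05],
    [0,0,-0.06,0,0.05],
  ],
)

```text
clock: 26.9
tcp_pos: [0.5501, 0.235, 0.3952]
orientation: [-2.24, -2.201, 0.004]
contact_force: [1.3, 0.7, 0.2]
grip_width: 0.0503
gripper_force: 0.0
```

Emit:
carry_out(
  moves=[
    [0,0,-0.03,0,0.05],
    [0,0,-0.065,0,0.05],
    [-0.01,0,-0.07,0,0.05],
    [-0.04,0.005,-0.07,0,0.05],
    [-0.08,0.01,-0.07,0,0.05],
    [-0.12,0.015,-0.07,0,0.05],
    [-0.16,0.02,-0.07,0,0.05],
    [-0.2,0.025,-0.07,0,0.05],
  ],
)

```text
clock: 27.7
tcp_pos: [0.5716, 0.0331, 0.4655]
orientation: [2.241, 2.202, 0.0]
contact_force: [0.3, 0.3, 0.0]
grip_width: 0.0501
gripper_force: 0.0
```

Emit:
carry_out(
  moves=[
    [-0.04,0.005,0,0,0.05],
    [-0.08,0.01,0,0,0.05],
    [-0.12,0.014,0,0,0.05],
    [-0.145,0.018,0.01,0,0.05],
    [-0.16,0.018,0.04,0,0.05],
    [-0.17,0.018,0.075,0,0.05],
    [-0.17,0.018,0.1,0,0.05],
    [-0.17,0.018,0.1,0,0.05],
  ],
)

```text
clock: 28.5
tcp_pos: [0.5853, -0.1361, 0.3617]
orientation: [-2.238, -2.197, 0.006]
contact_force: [-0.2, -0.1, 0.5]
grip_width: 0.0502
gripper_force: 0.0
```

Run:
```python
from h import *
im,c=snap('wrist','w8'); b=np.ascontiguousarray(im[:,:,::-1]); p,M,o=tool();print(p,o['clock'],o['grip_width'])
print(proj(c,(.587,-.1345,.11)),proj(c,(.587,-.1345,.015)))
cv2.imwrite('pics/w8c.png',cv2.resize(b[80:320,200:460],None,fx=2,fy=2))
delta((.587,-.1345),.25,89)
```

```text
[ 0.58628396 -0.13556026  0.36413141] 28.55 0.05034358507725921
[330.47412632 204.32912086] [329.68695921 179.57693001]
delta [0.001  0.0011 0.1141] roll -0.00013974003176695657 ang 88.99
```

View pics/w8c.png

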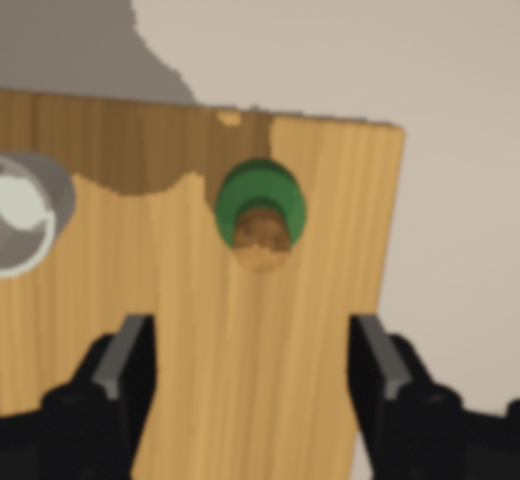

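The cork top is at crop (262,244), i.e. pixel (331,202), within about 1 mm of the prediction.

Emit:
carry_out(
  moves=[
    [0.0015,0.001,0.025,0,0.05],
    [0.0015,0.001,0.055,0,0.05],
    [0.0015,0.001,0.085,0,0.05],
    [0.0015,0.001,0.107,0,0.05],
    [0.0015,0.001,0.116,0,0.05],
    [0.0015,0.001,0.116,0,0.05],
    [0.0015,0.001,0.116,0,0.05],
    [0.0015,0.001,0.116,0,0.05],
  ],
)

```text
clock: 29.35
tcp_pos: [0.5888, -0.1339, 0.2511]
orientation: [2.239, 2.2, 0.003]
contact_force: [-0.2, 0.1, 0.5]
grip_width: 0.05
gripper_force: 0.0
```

Emit:
carry_out(
  moves=[
    [0,0,0,0,0.03],
    [0,0,0,0,0.015],
    [0,0,0,0,0.015],
    [0,0,0,0,0.015],
    [0,0,0,0,0.015],
    [0,0,0,0,0.015],
    [0,0,0,0,0.015],
    [0,0,0,0,0.015],
  ],
  force=40,
)

```text
clock: 30.15
tcp_pos: [0.5883, -0.1339, 0.2501]
orientation: [2.24, 2.201, 0.001]
contact_force: [-1.8, 0.3, 6.1]
grip_width: 0.0229
gripper_force: 39.1
```

Run:
```python
from h import *
p,M,o=tool();print(p,o['clock'],o['contact_force'],o['grip_width'],o['gripper_force'])
```

```text
[ 0.58827953 -0.13393639  0.25006961] 30.15 [-1.83520461  0.31120212  6.10514586] 0.022863587349723 39.11535063351039
```

Emit:
carry_out(
  moves=[
    [0,0,-0.01,0,0.015],
    [0,0,-0.03,0,0.015],
    [0,0,-0.06,0,0.015],
    [0,0,-0.095,0,0.015],
    [0,0,-0.12,0,0.015],
    [0,0,-0.13,0,0.015],
    [0.006,-0.008,-0.13,0,0.015],
    [0.018,-0.025,-0.13,0,0.015],
  ],
)

```text
clock: 30.95
tcp_pos: [0.5626, -0.1159, 0.3778]
orientation: [-2.242, -2.199, 0.001]
contact_force: [-0.3, 0.1, -2.7]
grip_width: 0.0229
gripper_force: 39.4
```

Emit:
carry_out(
  moves=[
    [0.015,-0.02,0,0,0.015],
    [0.03,-0.04,0,0,0.015],
    [0.045,-0.06,0,0,0.015],
    [0.06,-0.08,0,0,0.015],
    [0.075,-0.1,0,0,0.015],
    [0.083,-0.111,0,0,0.015],
    [0.086,-0.115,0,0,0.015],
    [0.086,-0.115,0,0,0.015],
  ],
)

```text
clock: 31.75
tcp_pos: [0.4495, -0.0274, 0.3788]
orientation: [-2.24, -2.202, 0.001]
contact_force: [0.1, -0.5, -0.7]
grip_width: 0.0228
gripper_force: 39.5
```

Run:
```python
from h import *
p,M,o=tool();print(p,o['clock'],o['contact_force'],o['grip_width'],o['gripper_force'])
delta((.45,.238),p[2],89)
```

```text
[ 0.44951135 -0.02744509  0.37881623] 31.75 [ 0.08960273 -0.48058928 -0.74065779] 0.02279254161643191 39.46887556667207
delta [ 2.654e-01 -4.100e-03 -1.000e-04] roll 0.0003440086204090547 ang 89.02
```

Emit:
carry_out(
  moves=[
    [0.02,0,0,0,0.015],
    [0.055,-0.001,0,0,0.015],
    [0.095,-0.002,0,0,0.015],
    [0.14,-0.003,0,0,0.015],
    [0.185,-0.004,0,0,0.015],
    [0.225,-0.004,0,0,0.015],
    [0.255,-0.004,0,0,0.015],
    [0.265,-0.004,0,0,0.015],
  ],
)

```text
clock: 32.55
tcp_pos: [0.451, 0.2408, 0.3792]
orientation: [-2.236, -2.204, -0.003]
contact_force: [-0.0, -0.4, -1.5]
grip_width: 0.0231
gripper_force: 39.4
```

Emit:
carry_out(
  moves=[
    [0,0,0,0,0.015],
    [0,0,0,0,0.015],
    [0,0,0,0,0.015],
    [0,0,0,0,0.015],
    [0,0,0,0,0.015],
    [0,0,0,0,0.015],
    [0,0,0,0,0.015],
    [0,0,0,0,0.015],
  ],
)

```text
clock: 33.35
tcp_pos: [0.4504, 0.2375, 0.3792]
orientation: [2.241, 2.202, -0.0]
contact_force: [0.6, 0.4, -2.8]
grip_width: 0.023
gripper_force: 39.4
```

Run:
```python
from h import *
p,M,o=tool();print(p,o['clock'],o['contact_force'])
im,c=snap('wrist','w9'); print(proj(c,(.5502,.2369,.198)))
delta((.4862,.238),.2955,89)
```

```text
[0.45042923 0.23750446 0.37922611] 33.35 [ 0.60233912  0.4100733  -2.79403072]
[502.21155601 240.56319267]
delta [0.001  0.0357 0.0837] roll -4.268262750791848e-05 ang 89.0
```

View pics/w9.png

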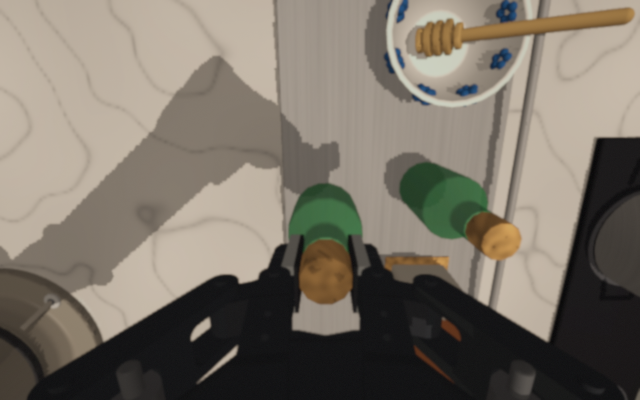

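The tall cork top is at (500,238), against a prediction of (502,240), so the tall cruet is standing on its spot. I'll turn the hand a quarter so that the finger linkage stays clear of its neck.

Run:
```python
from h import *
p,M,o=tool();print(np.round(o['joints'],3))
```

```text
[-0.007  0.313 -0.713  1.936  0.245  0.979 -0.852]
```

Emit:
carry_out(
  moves=[
    [0,0,0,-0.07,0.015],
    [0,0,0,-0.19,0.015],
    [0,0,0,-0.33,0.015],
    [0,0,0,-0.47,0.015],
    [0,0,0,-0.61,0.015],
    [0,0,0,-0.75,0.015],
    [0,0,0,-0.89,0.015],
    [0,0,0,-1.03,0.015],
  ],
)

```text
clock: 34.2
tcp_pos: [0.4504, 0.2376, 0.3792]
orientation: [0.857, 3.022, 0.0]
contact_force: [-0.4, 0.8, -2.9]
grip_width: 0.0231
gripper_force: 39.5
```

Emit:
carry_out(
  moves=[
    [0,0,0,-0.14,0.015],
    [0,0,0,-0.28,0.015],
    [0,0,0,-0.42,0.015],
    [0,0,0,-0.52,0.015],
    [0,0,0,-0.54,0.015],
    [0,0,0,-0.54,0.015],
    [0,0,0,-0.54,0.015],
    [0,0,0,-0.54,0.015],
  ],
)

```text
clock: 35.0
tcp_pos: [0.4504, 0.2376, 0.3792]
orientation: [0.031, 3.141, -0.0]
contact_force: [-0.1, 0.3, -1.4]
grip_width: 0.0231
gripper_force: 39.5
```

Run:
```python
from h import *
p,M,o=tool();print(p,o['clock'],o['contact_force'],o['grip_width'],M.round(3).tolist())
delta((.4857,.2383),.2955,179)
```

```text
[0.45042502 0.23761406 0.37924479] 35.0 [-0.07202382  0.28114089 -1.41468807] 0.02308488958269091 [[-1.0, 0.02, 0.0], [0.02, 1.0, -0.0], [-0.0, -0.0, -1.0]]
delta [-0.0352  0.0014  0.0838] roll -0.0021269694304010367 ang 178.88
```

Emit:
carry_out(
  moves=[
    [-0.008,0,0.01,0,0.015],
    [-0.018,0.001,0.02,0,0.015],
    [-0.028,0.001,0.035,0,0.015],
    [-0.035,0.0014,0.05,0,0.015],
    [-0.035,0.0014,0.065,0,0.015],
    [-0.035,0.0014,0.074,0,0.015],
    [-0.035,0.0014,0.074,0,0.015],
    [-0.035,0.0014,0.074,0,0.015],
  ],
)

```text
clock: 35.8
tcp_pos: [0.4852, 0.2386, 0.3053]
orientation: [-0.028, -3.141, -0.0]
contact_force: [0.3, 0.7, -1.3]
grip_width: 0.0234
gripper_force: 39.4
```

Run:
```python
from h import *
p,M,o=tool();print(p,o['clock'],o['contact_force'],o['grip_width'])
delta((.4857,.2383),.2953,179)
```

```text
[0.485174   0.23863886 0.30529942] 35.8 [ 0.2733571   0.71276294 -1.31020799] 0.023370702617384317
delta [-0.0005 -0.0003  0.01  ] roll -0.00018280581683909224 ang 178.99
```

Emit:
carry_out(
  moves=[
    [0,0,0.003,0,0.015],
    [0,0,0.006,0,0.015],
    [0,0,0.008,0,0.015],
    [0,0,0.0095,0,0.015],
    [0,0,0.01,0,0.015],
    [0,0,0.01,0,0.015],
    [0,0,0.01,0,0.015],
    [0,0,0.01,0,0.015],
  ],
)

```text
clock: 36.6
tcp_pos: [0.4855, 0.2383, 0.2953]
orientation: [0.029, 3.141, 0.0]
contact_force: [0.1, 0.2, -2.2]
grip_width: 0.0228
gripper_force: 39.6
```

Run:
```python
from h import *
p,M,o=tool();print(p,o['clock'],o['contact_force'],o['grip_width'],o['moment'])
im,c=snap('scene','s3'); b=im[:,:,::-1]
cv2.imwrite('pics/s3c.png',cv2.resize(b[130:290,330:540],None,fx=3.5,fy=3.5,interpolation=cv2.INTER_CUBIC))
```

```text
[0.48548754 0.23834897 0.29525274] 36.6 [ 0.07268651  0.17954696 -2.19729937] 0.022751509217891014 [0.01621766 0.04643752 0.01050971]
```

View pics/s3c.png

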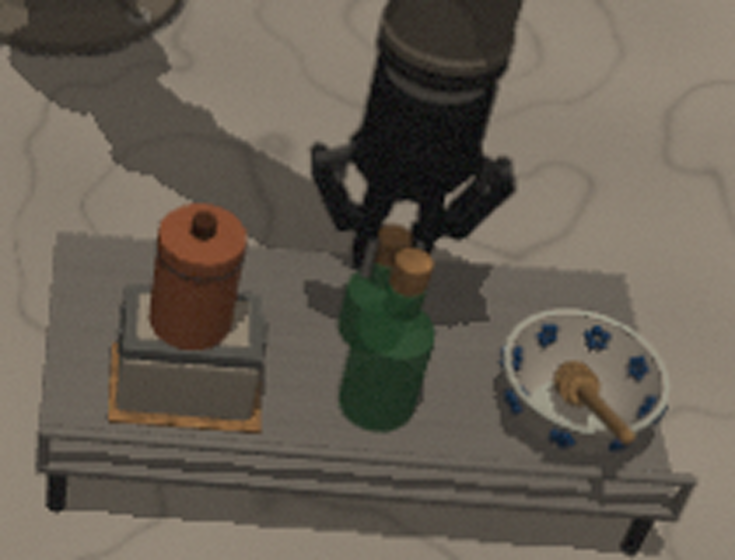

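The short cruet is in front of the tall one, in line with it, and nothing is disturbed. I'm releasing and withdrawing upward.

Emit:
carry_out(
  moves=[
    [0,0,0.0004,0,0.015],
    [0,0,0.0004,0,0.03],
    [0,0,0.0004,0,0.048],
    [0,0,0.0004,0,0.048],
    [0,0,0.0004,0,0.048],
    [0,0,-0.008,0,0.048],
    [0,0,-0.025,0,0.048],
    [0,0,-0.055,0,0.048],
  ],
)

```text
clock: 37.45
tcp_pos: [0.485, 0.238, 0.3506]
orientation: [-0.028, -3.139, 0.001]
contact_force: [0.4, -0.3, 0.0]
grip_width: 0.048
gripper_force: 0.0
```

Emit:
carry_out(
  moves=[
    [0,0,-0.03,0,0.048],
    [0,0,-0.065,0,0.048],
    [0,0,-0.1,0,0.048],
    [0,0,-0.13,0,0.048],
    [0,-0.03,-0.14,0,0.048],
    [0,-0.07,-0.14,0,0.048],
    [0,-0.11,-0.14,0,0.048],
    [0,-0.15,-0.14,0,0.048],
  ],
)

```text
clock: 38.25
tcp_pos: [0.4821, 0.0876, 0.4917]
orientation: [0.027, 3.14, -0.0]
contact_force: [-0.2, -0.0, 0.7]
grip_width: 0.0481
gripper_force: 0.0
```

Emit:
carry_out(
  moves=[
    [0,-0.04,0,0,0.048],
    [0,-0.08,0,0,0.048],
    [0,-0.12,0,0,0.048],
    [0,-0.16,0,0,0.048],
    [0,-0.2,0,0,0.048],
    [0,-0.2,0,0,0.048],
    [0,-0.2,0,0,0.048],
    [0,-0.2,0,0,0.048],
  ],
)

```text
clock: 39.05
tcp_pos: [0.4791, -0.1099, 0.4911]
orientation: [0.025, 3.14, 0.0]
contact_force: [0.5, -0.2, -0.8]
grip_width: 0.0481
gripper_force: 0.0
```

Run:
```python
from h import *
im,c=snap('top','t4'); b=im[:,:,::-1]; p,M,o=tool(); print(p,o['clock'])
for n,P in [('box',(.548,.107,.128)),('knob',(.548,.107,.22)),('tall',(.55,.2372,.198)),('short',(.4857,.2383,.155)),('bowl',(.5525,.3668,.11))]: print(n,proj(c,P).round(1),((proj(c,P)-[155,115])*5).round(0))
cv2.imwrite('pics/t4c.png',cv2.resize(b[115:225,155:315],None,fx=5,fy=5,interpolation=cv2.INTER_CUBIC))
```

```text
[ 0.47912228 -0.10973319  0.49092987] 39.1
box [273.1 155.8] [590. 204.]
knob [270.  150.5] [575. 177.]
tall [222.3 149.7] [337. 174.]
short [224.2 175.3] [346. 301.]
bowl [183.2 152.8] [141. 189.]
```

View pics/t4c.png

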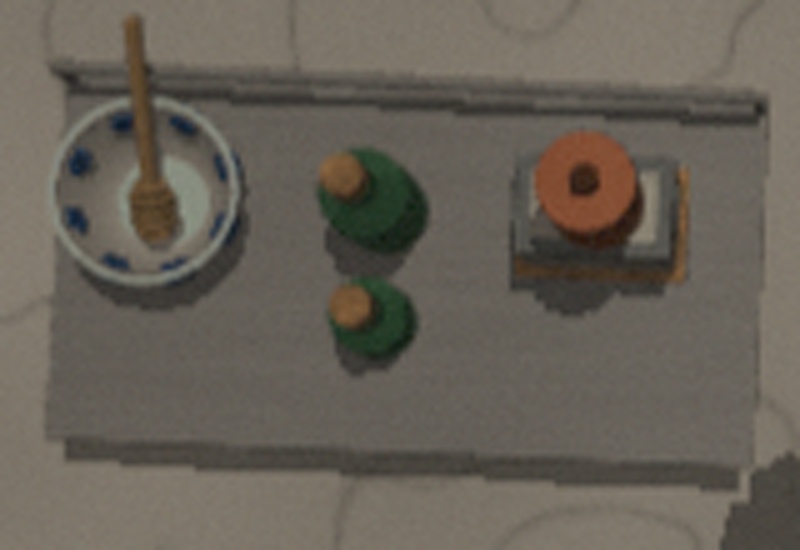

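Everything stands upright and in place. All the points agree with the predictions to about one pixel (under 3 mm), so I'm handing in.

```bash
python3 -c "
from bench import r
print(r.hand_in())"
```

```text
the job is handed in; nothing more can be done
None
```

The job is handed in at about 39 s of the 136 s allowed: box square on the mat, canister on its lid, tall cruet midway between box and bowl, short cruet about 15 mm in front of it; the last picture shows all four upright within about 3 mm of target and the bowl unmoved, but no verdict came back.

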